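# Load a label roll on the bench unwinder

## Task

Load the label unwinder for the next batch of tubes: slide the thicker of the two loose black spacer rings down over the spindle until it lies flat on the platter, put the label roll on the spindle on top of it, fully home, so that it runs level with the white guide roller, and only then tip the hinged keeper at the spindle's tip over until it lies flat across the roll. Leave the thin ring, the marker, the caliper and the timer where they are.

Things in the scene. Friction and masses are not known exactly. Their poses are not given: they have to be found in the camera images.
- unwinder: Bench label unwinder, fixed to the bench: grey base plate 110 x 185 x 12 mm with a round aluminium platter (diameter 100 mm, top 17 mm above the bench) and an upright steel spindle. Origin: under the spindle's axis, on the bench; z up. The plate reaches 55 mm to both sides in x, 60 mm along -y and 125 mm along +y. An upright peel blade stands at x -24, y +113 mm, top 66 mm.
- guide_roller (a point): The white flanged guide roller at the left end of the unwinder, 24 mm in diameter, at x +30, y +94 mm of the unwinder, running face between the flanges 29 mm high; this point is its centre, 46 mm above the bench, the height at which the label roll's middle must run. The top of its post is 73 mm above the bench.
- spindle_seat (a point): On the spindle's axis at the platter's top, where the spacer sits; axes as the unwinder's, z up the spindle. The spindle does not turn: 22 mm diameter up to 38 mm above this point, tapering to 18 mm at 44 mm, then two ears (11 x 17 mm together) up to 55.5 mm; the upright keeper ends 78 mm above this point. Bores of 25 mm pass over all of it.
- keeper (a joint): Hinge of the keeper, a dark steel finger 8 x 8 mm reaching 28 mm from its pin. Pin: on the spindle's axis, 50 mm above spindle_seat, along its y. 0: upright, in line with the spindle; 1.57: flat against its stop, pointing to +x of spindle_seat, 2 mm above a roll that is home. Friction (0.03 N m, some 1.5 N at its end) holds it where it is left; push from the -x side, then press down.
- keeper_tip (a point): The free end of the keeper, 28 mm from its pin on its centre line; z of this point runs along the keeper from pin to free end.
- spacer_thick_mid (a point): The thicker black spacer ring, outside diameter 56 mm, bore 25 mm, 14 mm thick, about 45 g, lying flat on the bench. This point is on its axis, half-way up; z is its axis.
- spacer_thin_mid (a point): The thin black spacer ring, outside diameter 56 mm, bore 25 mm, 5 mm thick, lying flat on the bench; not used in this job. This point is on its axis, half-way up.
- roll_mid (a point): Roll of white labels, outside diameter 58 mm, core bore 25 mm, 30 mm high, about 90 g, standing on its flat face on the bench. This point is on its axis, half-way up; z is its axis.
- marker_mid (a point): Bystander: red and white marker pen, 130 mm long, 14 mm thick, lying on the bench. This point is its centre; its length runs along y.
- caliper_mid (a point): Bystander: digital caliper lying flat, 61 x 200 x 12 mm, its length along y. This point is its centre.
- timer_mid (a point): Bystander: small white bench timer, 62 x 62 x 22 mm. This point is its centre.
Not all that is in view belongs to the job. Of the things shaped like the part that bears spacer_thick_mid, the black one is meant.

How it is judged:
On the way, in this order (a step that is already met when the one before it is completed fails the run):
1. the thick spacer ring lies on the platter, round the spindle (horizontal distance between spacer_thick_mid and spindle_seat below 0.004 m and z of spacer_thick_mid in the frame of spindle_seat between 0.0045 and 0.0095 m), for 0.2 s.
2. the label roll is fully home on the spacer (all of step 1 and horizontal distance between roll_mid and spindle_seat below 0.004 m and z of roll_mid in the frame of spindle_seat between 0.026 and 0.032 m), for 0.2 s.
3. the keeper lies flat across the roll (all of step 2 and value of joint keeper above 1.42 rad), for 0.2 s.
At the end, for the whole second after the job is handed in: Thick spacer on the platter round the spindle (4 mm of the axis, 2.5 mm of seated height), label roll on it (4 mm of the axis, 3 mm of seated height, level within 0.08 rad), keeper over by more than 1.42 of 1.57 rad, all released and at rest (all of step 3 and angle between roll_mid's own z axis and vertical below 0.08 rad and angle between spacer_thick_mid's own z axis and vertical below 0.1 rad and linear speed of each of label_roll, spacer_thick below 0.02 m/s and velocity of joint keeper below 0.1 rad/s); the robot touches nothing.
It fails at once if the thin spacer ring is moved more than 30 mm (distance of spacer_thin_mid from where it was at the start of the episode above 0.03 m).
It fails at once if the marker is moved more than 30 mm (distance of marker_mid from where it was at the start of the episode above 0.03 m).
It fails at once if the caliper is moved more than 30 mm (distance of caliper_mid from where it was at the start of the episode above 0.03 m).
It fails at once if the timer is moved more than 30 mm (distance of timer_mid from where it was at the start of the episode above 0.03 m).
It also fails if it takes over 67 s, if anything falls off the work surface, if the arm or the gripper's body presses on something with over 40 N, if the wrist force passes 120 N, or if a joint passes its speed limit or range.

## Robot

A 6-joint arm with a two-finger parallel gripper is mounted at the origin on a cart in front of the work surface, level with it; the furniture and walls round the work are solid. World frame = base frame: x ahead of the robot, y to its left, z up, the work surface at z = 0. Lengths are in m, angles in rad, forces in N, time in s.
With the tool pointing down it reaches from about 0.35 to 0.975 m from the base axis. Payload 4.9 kg.
Tool frame: the origin (TCP) lies at the very end of the fingers, on their centre line; the grasp point (between the pads) lies 19 mm behind it (manip.hold_point_z is the distance from the TCP to the grasp point, in m); z points along the fingers, y is the direction in which the jaws open and shut (so a half turn about z gives the same grasp; the last joint's range is limited). The gripper opens to 85 mm and grips with 20 to 120 N. Pads are 22 mm wide; open, the fingers measure 114 mm over their backs; the gripper's body (76 mm by 85 mm) begins 54 mm behind the grasp point. The pads swing forward as they close: fully open they stand 13 mm farther back than shut.
Start: joints at [-1.238, 0.053, 1.613, -0, 1.476, -0.119], TCP at [0.273, -0.562, 0.231] pointing down, gripper open.
Joint ranges: [-3.01, 3.01], [-1.01, 2.22], [0.06, 2.58], [-1.02, 4.17], [0.09, 2.62], [-3.14, 3.14]. Speed limits (rad/s): [2.57, 2.57, 3.14, 3.14, 3.14, 3.14].

## Interface

Orientations are given as a unit quaternion [w, x, y, z].
In Python, from plant import manip gives the robot as it stands. The module is installed in compiled form; this text tells all that it offers.
- The arm moves only by the shell command python3 -m creep 'ROWS'. ROWS is JSON, a list of rows, each a list of 7 numbers: the turn, a rotation vector about the tool's x, y, z in degrees, then the shift along the tool's x, y, z in m, then the opening, from 0 (shut) to 1 (fully open). In form: [[ax, ay, az, tx, ty, tz, jaw], ...]. A call has 1 to 20 rows; each row shifts and turns the commanded pose from where the row before left it, along the tool's axes as they then stand; what a row does not reach is not made up. A row lasts 1/12 s, in which the tool goes at most 41.7 mm and 7.16 degrees, less where a joint would pass 70% of its speed; a pose out of reach is approached as far as the arm can. A call is refused whole if a number of a shift passes 0.0417 or a number of a turn 7.16, either way. A call with a gripper value outside its range is refused whole. The fingers move at their own pace and stop on an object; the grip force is fixed at half the most. Time passes only in rows, so rows that do not move let the fingers close. It gives the time, the measured TCP pose, the force and the opening at its end, in the units of the state.
- manip.state(): the state, without advancing time (a new reading comes with each control period).
- manip.grab_frame(name): name is "side" or "top" or "wrist"; returns the picture (400x640x3 uint8, blue, green, red); there is no depth.
- manip.get_calibration(name): a dict with "fx", "fy", "cx", "cy" (pixels), "xyz" and "attitude" of the camera in the world. Camera axes: x right, y down, z forward; pixel columns grow to the right and rows downward; lengths in m; the calibration is good to about 2 mm. A picture is of the moment at which its call begins: read the wrist's pose just before it. get_calibration takes no time and is no camera call; for the wrist camera it gives the pose at the moment of the call.
- manip.job_done(): hands the job in, once; it reports no verdict.
Trained networks look in the newest picture that a camera, given by its name, has taken for a name from the list of things; names that differ only in an ending like _2 or _b are one class to them, and where a whole thing is asked for, a point or a joint stands for the part that bears it (a point fixed in the world has none). Each returns a list of dicts, best first, with "confidence" (0 to 1); they miss things now and then, are a little off and sometimes report something else, mostly with a low value. They report only what shows in the picture. A call takes as long as a camera call. They do not tell look-alikes from the thing itself.
- manip.cut_out(target, camera): "pixels" (400x640 bool, what is visible of it) and "rect" ([left, top, right, bottom] in pixels, round what is visible of it).
The state is a dict: "time": time; "joint_pos": joint angles; "joint_vel": joint speeds; "joint_efforts": joint torques, N m; "tool_pos": TCP position; "tool_rot": TCP orientation; "contact_force": force on the tool from outside, world axes, zero at the start; "ft_torque": the same for the moment, N m; "gripper_width": opening from 0.0 (shut) to 1.0 (fully open).
Only numpy, scipy, OpenCV 4.12 (cv2) and the standard library are available. Lean on these libraries where they do the work, as an engineer would, in place of code of your own. Each camera call takes 0.05 s, during which the arm holds its last target.

## Working session

There is one attempt and no reset: what is moved stays moved. The work goes in short steps, Python scripts to look and compute and a shell command to move; the robot and the scene stay as the last step left them, time stands still between calls to the robot, and variables do not carry over. Pictures are saved under pics/ and viewed, and the job is handed in when it is done.

```bash
mkdir -p pics
cat > h.py <<'E'
import numpy as np, cv2
from plant import manip
from scipy.spatial.transform import Rotation as R
def rot(q): return R.from_quat([q[1],q[2],q[3],q[0]]).as_matrix()
def px2z(c,u,v,z):
    d=rot(c['attitude'])@np.array([(u-c['cx'])/c['fx'],(v-c['cy'])/c['fy'],1]); p=np.array(c['xyz'])
    return p+d*(z-p[2])/d[2]
def w2px(c,P):
    q=rot(c['attitude']).T@(np.array(P)-c['xyz']); return np.array([c['fx']*q[0]/q[2]+c['cx'],c['fy']*q[1]/q[2]+c['cy']])
E
python3 - <<'E'
from h import *
s=manip.state(); print(s)
for n in ('top','side'):
    cv2.imwrite(f'pics/{n}0.png',manip.grab_frame(n)); print(n,manip.get_calibration(n))
    for t in ('unwinder','spacer_thick_mid','roll_mid','keeper','guide_roller'):
        try:
            for r in manip.cut_out(t,n)[:4]:
                ys,xs=np.nonzero(r['pixels']); print(t,r['confidence'],r['rect'],len(xs),xs.mean(),ys.mean())
        except Exception as e: print(t,e)
print(manip.state()['time'])
E
```

```text
{'time': 0.0, 'joint_pos': array([-1.23798242e+00,  5.33315908e-02,  1.61429461e+00, -1.80092231e-05,
        1.47601692e+00, -1.19000579e-01]), 'joint_vel': array([ 8.44986415e-04,  1.22625814e-04, -1.32142934e-03, -9.69837068e-04,
       -8.45965348e-05,  1.42130468e-03]), 'joint_efforts': array([ 4.65891062e-04, -3.93673682e+01, -3.70177889e+01, -7.39309166e-05,
        7.07517276e-03,  2.98202082e-06]), 'tool_pos': array([ 0.27266291, -0.56168926,  0.23007833]), 'tool_rot': array([-1.01842562e-03,  9.74590589e-01,  2.23991368e-01, -1.18307961e-04]), 'contact_force': array([-0.51509694,  0.8575882 , -0.23020038]), 'ft_torque': array([ 0.01577805,  0.02068181, -0.02296744]), 'gripper_width': 1.0002398806367896}
top {'fx': 436.04842775606545, 'fy': 436.04842775606545, 'cx': 318.04385888441544, 'cy': 195.76001311438998, 'xyz': array([ 0.48567136, -0.09175089,  1.30862426]), 'attitude': array([ 0.03504828, -0.70403071,  0.70879546, -0.02685851])}
unwinder 0.72 [209.8, 179.2, 276.9, 234.4] 2363 240.82099026661024 205.91663140076173
unwinder 0.65 [346.8, 226.1, 366.2, 245.2] 197 355.802
[... 376 characters left out ...]
358196
guide_roller 0.87 [202.4, 178.7, 275.2, 231.9] 2290 240.94847161572054 205.9296943231441
side {'fx': 498.75516713748755, 'fy': 498.75516713748755, 'cx': 321.95768161490207, 'cy': 193.7663095971581, 'xyz': array([ 0.55067327, -0.96297514,  0.78409381]), 'attitude': array([-4.36797050e-01,  8.99545615e-01,  4.36494355e-04,  5.08270394e-03])}
unwinder 0.63 [295.4, 130.7, 355.0, 191.8] 2062 324.6280310378273 161.1905916585839
spacer_thick_mid 0.69 [280.4, 322.2, 315.4, 351.5] 645 297.646511627907 335.168992248062
spacer_thick_mid 0.61 [271.1, 240.5, 296.4, 266.5] 424 284.9292452830189 253.82783018867926
roll_mid 0.74 [265.2, 280.9, 297.2, 310.4] 836 280.6519138755981 295.2870813397129
0.6
```

Run:
```python
import cv2
a=cv2.imread('pics/top0.png'); b=cv2.imread('pics/side0.png')
cv2.imwrite('pics/top0z.png',cv2.resize(a[130:310,180:480],None,fx=2.66,fy=2.66,interpolation=cv2.INTER_CUBIC))
cv2.imwrite('pics/side0z.png',cv2.resize(b[120:380,180:500],None,fx=2.3,fy=2.3,interpolation=cv2.INTER_CUBIC))
```

```text
(no output)
```

View pics/top0z.png

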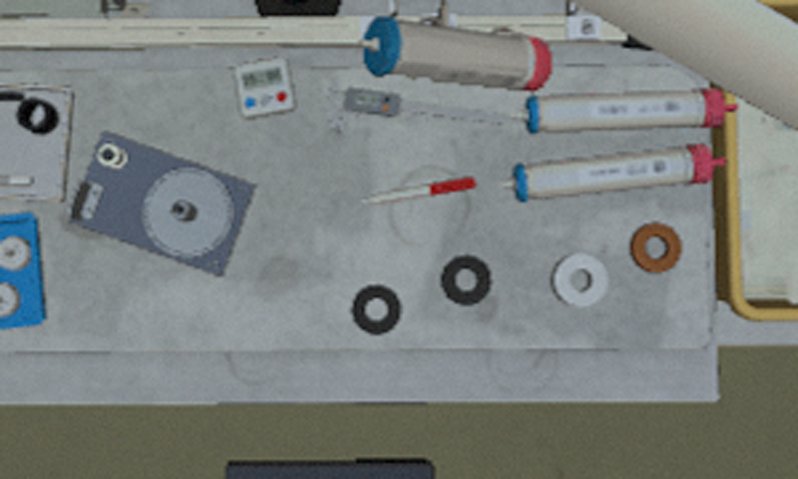

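View pics/side0z.png

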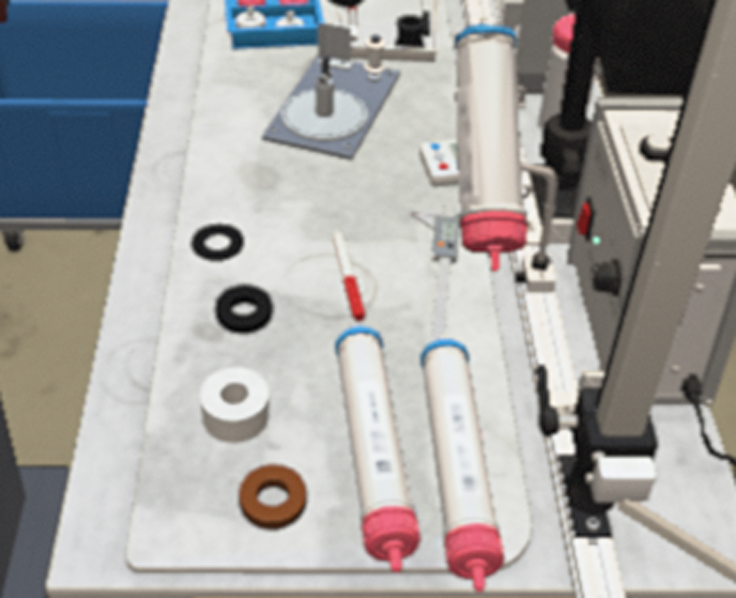

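Run:
```python
from h import *
t=manip.get_calibration('top'); s=manip.get_calibration('side')
f=lambda x,y:(180+x/2.66,130+y/2.66)
for n,x,y,z in [('thick',465,280,.014),('thin',375,308,.005),('roll',580,279,.03),('brown',656,247,.014),('platter',188,211,.017),('c1',100,131,.012),('c2',256,183,.012),('c3',221,276,.012),('c4',70,222,.012),('guide',112,155,.073),('timer',264,88,.02),('marker',420,190,.01),('tube',520,180,.05)]:
    print(n,px2z(t,*f(x,y),z).round(4))
g=lambda x,y:(180+x/2.3,120+y/2.3)
for n,x,y,z in [('thick',244,307,.01),('thin',218,242,.004),('roll',235,394,.03),('plat',325,115,.017),('tubehang',490,130,.05)]:
    print('side',n,px2z(s,*g(x,y),z).round(4))
c=manip.get_calibration('wrist');print(c, rot(c['attitude']))
cv2.imwrite('pics/w0.png',manip.grab_frame('wrist'))
print(rot(manip.state()['tool_rot']))
```

```text
thick [ 0.4815 -0.185   0.014 ]
thin [ 0.4509 -0.0848  0.005 ]
roll [ 0.4818 -0.3097  0.03  ]
brown [ 0.5167 -0.3975  0.014 ]
platter [0.5601 0.1233 0.017 ]
c1 [0.6515 0.2243 0.012 ]
c2 [0.5914 0.0478 0.012 ]
c3 [0.4876 0.0867 0.012 ]
c4 [0.549  0.2566 0.012 ]
guide [0.6177 0.1962 0.073 ]
timer [0.6978 0.0382 0.02  ]
marker [ 0.5823 -0.1362  0.01  ]
tube [ 0.5895 -0.2436  0.05  ]
side thick [ 0.4828 -0.19    0.01  ]
side thin [ 0.451  -0.0915  0.004 ]
side roll [ 0.4824 -0.3139  0.03  ]
side plat [0.5602 0.1136 0.017 ]
side tubehang [0.7387 0.041  0.05  ]
{'fx': 332.07860215834717, 'fy': 332.07860215834717, 'cx': 316.55448704753985, 'cy': 201.5587541304509, 'xyz': array([ 0.33569921, -0.5302092 ,  0.37458109]), 'attitude': array([ 0.11931713,  0.83884673, -0.52584854, -0.07471881])} [[ 4.35800835e-01 -8.64382185e-01 -2.50840726e-01]
 [-9.00043119e-01 -4.18493481e-01 -1.21596016e-01]
 [ 1.30221363e-04  2.78759114e-01 -9.60361046e-01]]
[[ 8.99665045e-01  4.36580814e-01  5.54245013e-06]
 [ 4.36580814e-01 -8.99665044e-01 -2.85312834e-05]
 [-7.46986230e-06  2.80883258e-05 -1.00000000e+00]]
```

View pics/w0.png

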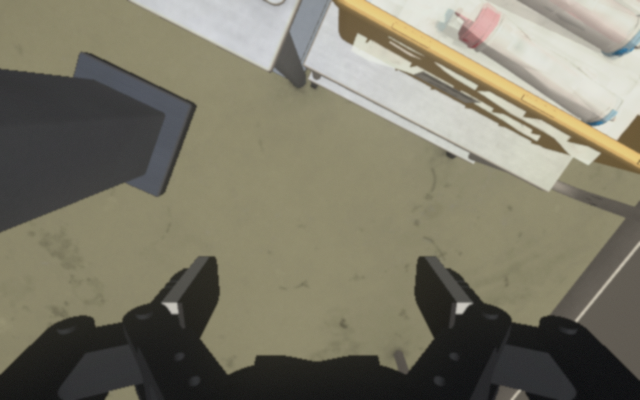

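```bash
python3 -m creep '[[0,0,6.47,0,0,0,1],[0,0,6.47,0,0,0,1],[0,0,6.47,0,0,0,1],[0,0,6.47,0,0,0,1],[0,0,0,0.019,-0.034,0,1],[0,0,0,0.019,-0.034,0,1],[0,0,0,0.019,-0.034,0,1],[0,0,0,0.019,-0.034,0,1],[0,0,0,0.019,-0.034,0,1],[0,0,0,0.019,-0.034,0,1],[0,0,0,0.019,-0.034,0,1],[0,0,0,0.019,-0.034,0,1],[0,0,0,0.019,-0.034,0,1],[0,0,0,0.019,-0.034,0,1],[0,0,0,0.019,-0.034,0,1],[0,0,0,0,0,0,1],[0,0,0,0,0,0,1]]'
cat >> h.py <<'E'
def look(name):
    c=manip.get_calibration('wrist'); s=manip.state(); im=manip.grab_frame('wrist'); cv2.imwrite(f'pics/{name}.png',im)
    np.savez(f'pics/{name}.npz',**{k:np.array(v) for k,v in c.items()},tp=s['tool_pos'],tr=s['tool_rot'])
    print('t',s['time'],'tcp',s['tool_pos'].round(4),'F',s['contact_force'].round(1),'w',round(float(s['gripper_width']),3)); return im,c,s
def load(name): return cv2.imread(f'pics/{name}.png'), dict(np.load(f'pics/{name}.npz'))
E
python3 -c "
from h import *
look('w1')
for r in manip.cut_out('spacer_thick_mid','wrist'): print(r['confidence'],r['rect'])"
```

```text
time: 2.07
tool_pos: [0.4825, -0.1866, 0.2315]
tool_rot: [0.0, 1.0, 0.002, 0.0]
contact_force: [-0.7, -1.2, 0.7]
gripper_width: 0.999
t 2.0667 tcp [ 0.4825 -0.1866  0.2315] F [-0.7 -1.2  0.7] w 0.999
0.7 [477.7, 112.6, 539.8, 167.1]
0.6 [290.4, 145.2, 341.5, 195.8]
```

View pics/w1.png

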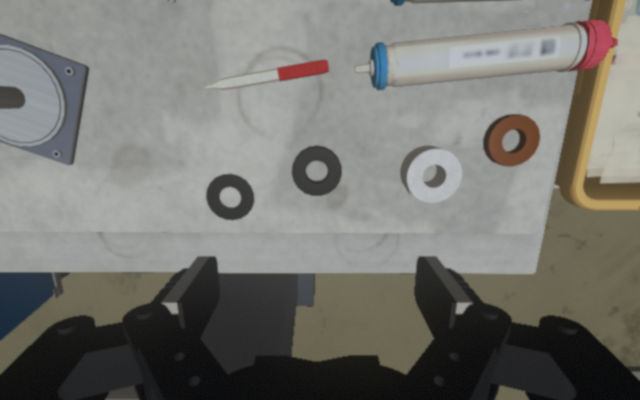

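```bash
cat >> h.py <<'E'
def ringfit(im,c,u,v,thr,z,dark=True,half=45,kmin=200):
    g=cv2.cvtColor(im,cv2.COLOR_BGR2GRAY); x0,y0=u-half,v-half
    m=(g<thr) if dark else (g>thr)
    w=m[y0:y0+2*half,x0:x0+2*half].astype(np.uint8)*255
    w=cv2.resize(w,None,fx=1,fy=1)
    cs,h=cv2.findContours(w,cv2.RETR_CCOMP,cv2.CHAIN_APPROX_NONE)
    for k in cs:
        if len(k)>25:
            e=cv2.fitEllipse(k); cx,cy=e[0][0]+x0,e[0][1]+y0
            print('ell',round(cx,1),round(cy,1),'ax',np.round(e[1],1),'->',px2z(c,cx,cy,z).round(4),'scale mm/px',round(np.linalg.norm(px2z(c,cx+1,cy,z)-px2z(c,cx,cy,z))*1000,2))
E
python3 -c "
from h import *
im,c=load('w1')
ringfit(im,c,317,170,100,.014)
ringfit(im,c,230,197,100,.005)
ringfit(im,c,433,175,205,.03,False)
cv2.imwrite('pics/w1z.png',cv2.resize(im[120:230,190:480],None,fx=2.7,fy=2.7,interpolation=2))
"
```

```text
ell 316.3 170.5 ax [48.5 49.2] -> [ 0.4834 -0.1852  0.014 ] scale mm/px 1.1
ell 316.3 170.3 ax [21.3 23.1] -> [ 0.4836 -0.1853  0.014 ] scale mm/px 1.1
ell 229.8 196.6 ax [43.6 47.2] -> [ 0.4508 -0.0855  0.005 ] scale mm/px 1.15
ell 229.8 196.8 ax [21.6 23.7] -> [ 0.4505 -0.0854  0.005 ] scale mm/px 1.15
```

View pics/w1z.png

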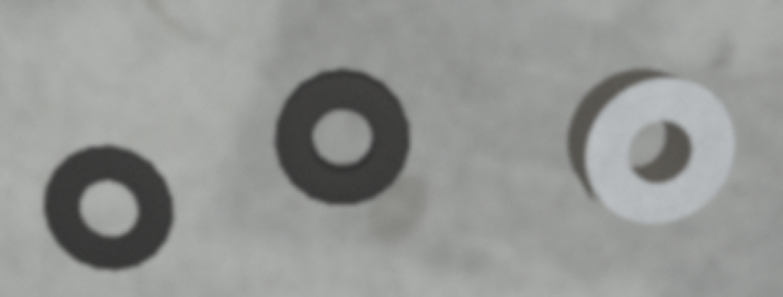

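```bash
python3 -m creep '[[0,0,0,0.010,-0.038,0,1],[0,0,0,0.010,-0.038,0,1],[0,0,0,0.010,-0.038,0,1],[0,0,0,0.010,-0.038,0,1],[0,0,0,0.010,-0.038,0,1],[0,0,0,0.010,-0.038,0,1],[0,0,0,0.010,-0.038,0,1],[0,0,0,0.008,-0.040,0,1],[0,0,0,0,0,0,1],[0,0,0,0,0,0,1]]'
python3 -c "
from h import *
look('w2')"
```

```text
time: 3.0
tool_pos: [0.5601, 0.1179, 0.2311]
tool_rot: [0.0, 1.0, 0.001, -0.0]
contact_force: [-0.5, 0.1, -1.1]
gripper_width: 1.0
t 3.0 tcp [0.5601 0.1179 0.2311] F [-0.5  0.1 -1.1] w 1.0
```

View pics/w2.png

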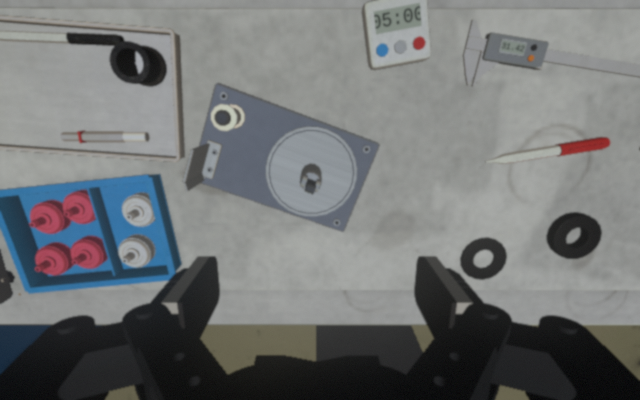

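```bash
python3 -c "
from h import *
im,c=load('w2')
cv2.imwrite('pics/w2z.png',cv2.resize(im[75:240,185:390],None,fx=3.6,fy=3.6,interpolation=2))
for n,u,v,z in [('plat',311,171,.017)]: print(px2z(c,u,v,z))
"
```

```text
[0.5609606 0.125012  0.017    ]
```

View pics/w2z.png

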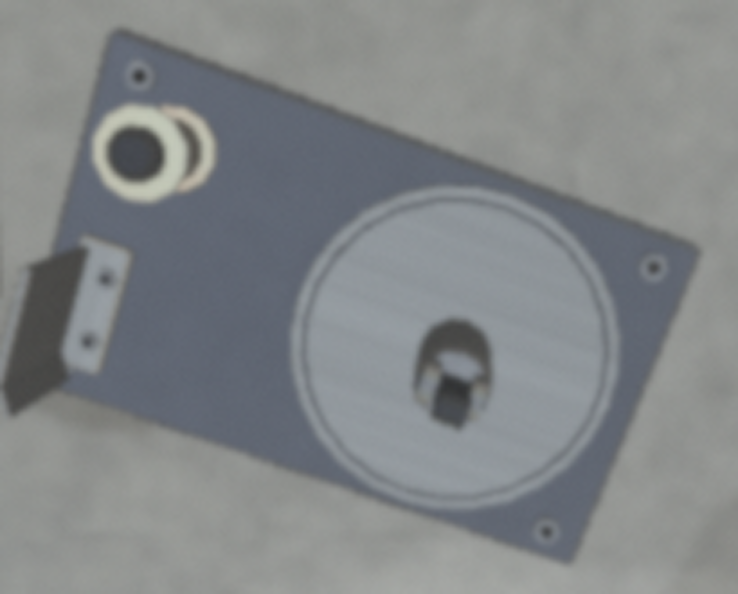

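```bash
cat > fit.py <<'E'
from h import *
from scipy.optimize import least_squares
im,c=load('w2')
b,g,r=[im[:,:,i].astype(float) for i in range(3)]
gray=cv2.cvtColor(im,cv2.COLOR_BGR2GRAY).astype(np.float32)
# radial edge search in world plane z=.017
ctr=np.array([.561,.125])
def samp(P):
    uv=np.array([w2px(c,p) for p in P],np.float32); return cv2.remap(gray,uv[:,0].reshape(-1,1),uv[:,1].reshape(-1,1),cv2.INTER_LINEAR).ravel()
for it in range(3):
    pts=[]
    for a in np.arange(0,2*np.pi,.05):
        rr=np.arange(.043,.058,.0003); P=np.c_[ctr[0]+rr*np.cos(a),ctr[1]+rr*np.sin(a),np.full(len(rr),.017)]
        q=cv2.GaussianBlur(samp(P).reshape(1,-1),(9,1),0).ravel(); d=np.diff(q); k=np.argmin(d)
        if d[k]<-.6: pts.append(P[k,:2])
    pts=np.array(pts)
    s=least_squares(lambda x:np.hypot(*(pts-x[:2]).T)-x[2],[*ctr,.05],loss='soft_l1',f_scale=.0005)
    ctr=s.x[:2]; print(len(pts),s.x.round(4))
# overlay
S=np.array([*ctr]); th=np.deg2rad(-19.5)
X=np.array([np.cos(th),np.sin(th)]);Y=np.array([-X[1],X[0]])
z=cv2.resize(im,None,fx=5,fy=5,interpolation=2)
def dr(P,col): 
    uv=np.array([(w2px(c,p)+.5)*5-.5 for p in P]); cv2.polylines(z,[np.round(uv).astype(int)],True,col,1)
t=np.linspace(0,2*np.pi,60)
circ=lambda r,h:[np.r_[S+r*(np.cos(a)*X+np.sin(a)*Y),h] for a in t]
dr(circ(.05,.017),(0,0,255));dr(circ(.011,.017),(0,255,0));dr(circ(.011,.055),(0,255,255));dr(circ(.009,.061),(255,255,0))
rect=lambda x0,x1,y0,y1,h:[np.r_[S+x*X+y*Y,h] for x,y in((x0,y0),(x1,y0),(x1,y1),(x0,y1))]
dr(rect(-.055,.055,-.06,.125,.012),(0,0,255)); dr(rect(-.004,.004,-.004,.004,.095),(255,0,255))
dr([np.r_[S+.03*X+.094*Y+.012*np.array([np.cos(a),np.sin(a)]),.073] for a in t],(0,255,0))
cv2.imwrite('pics/w2o.png',z[int(75*5):int(240*5),int(185*5):int(390*5)][:,:][:825:1]); cv2.imwrite('pics/w2o.png',cv2.resize(z[130*5:240*5,250*5:390*5],None,fx=1.1,fy=1.1)); cv2.imwrite('pics/w2p.png',cv2.resize(z[75*5:240*5,185*5:390*5],None,fx=.75,fy=.75,interpolation=3))
E
python3 fit.py
```

```text
126 [0.5589 0.1251 0.0496]
126 [0.5589 0.1251 0.0496]
126 [0.5589 0.1251 0.0496]
```

View pics/w2o.png

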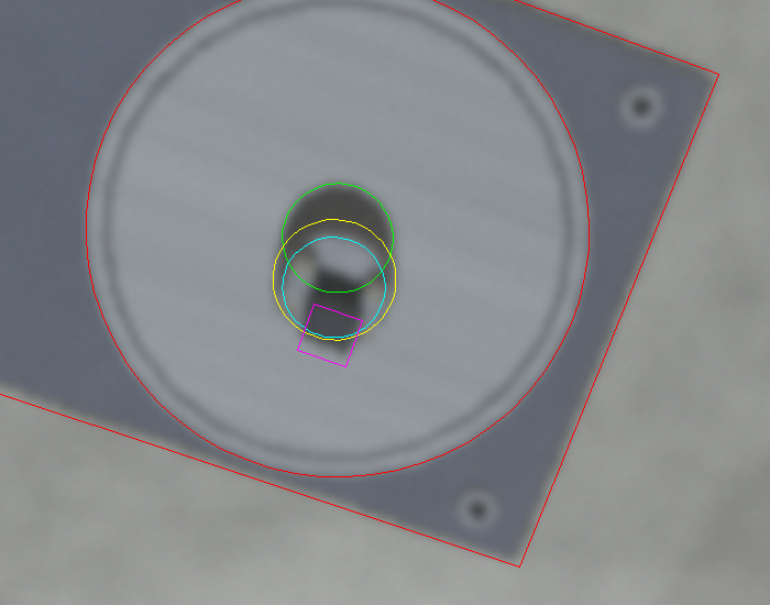

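View pics/w2p.png

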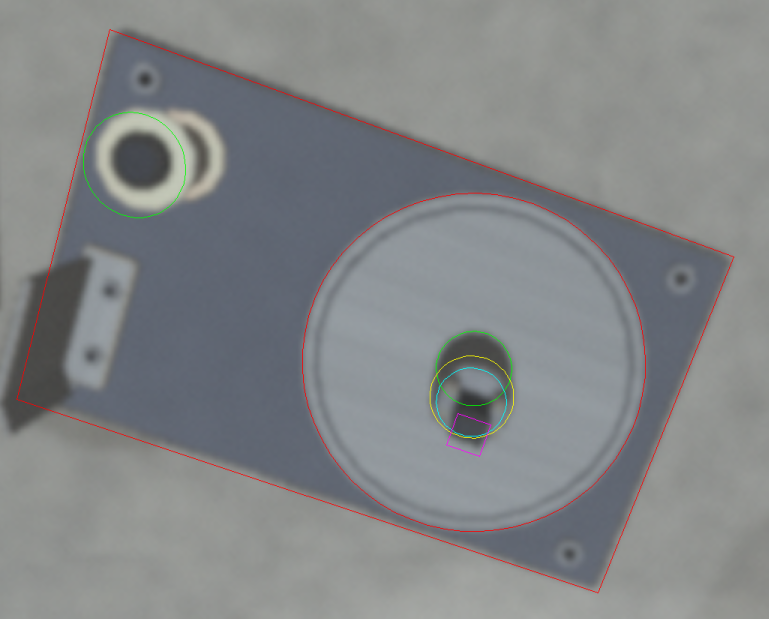

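```bash
python3 -m creep '[[0,0,0,-0.0096,0.0379,0,0.82],[0,0,0,-0.0096,0.0379,0,0.82],[0,0,0,-0.0096,0.0379,0,0.82],[0,0,0,-0.0096,0.0379,0,0.82],[0,0,0,-0.0096,0.0379,0,0.82],[0,0,0,-0.0096,0.0379,0,0.82],[0,0,0,-0.0096,0.0379,0,0.82],[0,0,0,-0.0096,0.0379,0,0.82],[0,0,0,0,0,0.04,0.82],[0,0,0,0,0,0.04,0.82],[0,0,0,0,0,0.04,0.82],[0,0,0,0,0,0.04,0.82],[0,0,0,0,0,0.03,0.82],[0,0,0,0,0,0,0.82],[0,0,0,0,0,0,0.82]]'
python3 -c "
from h import *
im,c,s=look('w3'); print(px2z(c,316,200,.014))
ringfit(im,c,316,230,75,.014,half=80)"
```

```text
time: 4.3
tool_pos: [0.4808, -0.1863, 0.04]
tool_rot: [-0.001, 1.0, -0.001, -0.002]
contact_force: [0.3, -0.2, 0.7]
gripper_width: 0.82
t 4.3 tcp [ 0.4808 -0.1863  0.04  ] F [ 0.3 -0.2  0.7] w 0.82
[ 0.5024235  -0.18485086  0.014     ]
ell 395.0 283.1 ax [ 0. 18.] -> [ 0.4529 -0.2298  0.014 ] scale mm/px 0.57
ell 236.9 281.3 ax [ 2.2 52. ] -> [ 0.4542 -0.1395  0.014 ] scale mm/px 0.57
ell 316.9 231.0 ax [96.4 97.8] -> [ 0.4848 -0.1853  0.014 ] scale mm/px 0.54
ell 316.9 230.3 ax [36.6 44.7] -> [ 0.4852 -0.1853  0.014 ] scale mm/px 0.54
```

View pics/w3.png

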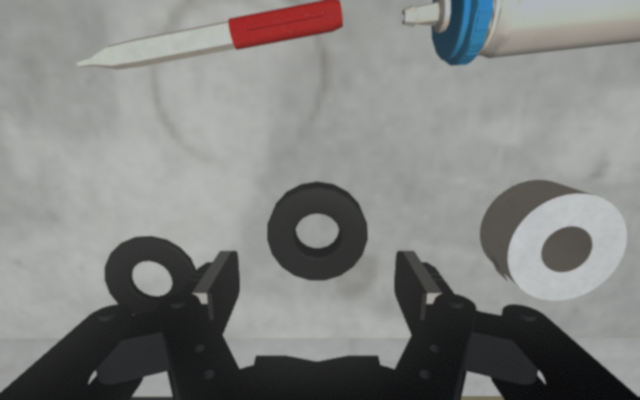

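```bash
python3 -m creep '[[0,0,0,0.0035,-0.001,0.017,0.8],[0,0,0,0,0,0.017,0.8],[0,0,0,0,0,0.004,0.8],[0,0,0,0,0,0.002,0.8],[0,0,0,0,0,0,0.8]]'
python3 -c "
from h import *
im,c,s=look('w4')"
```

```text
time: 4.77
tool_pos: [0.4876, -0.1854, 0.0032]
tool_rot: [0.001, 1.0, -0.0, 0.001]
contact_force: [-0.7, -0.5, 0.4]
gripper_width: 0.801
t 4.7667 tcp [ 0.4876 -0.1854  0.0032] F [-0.7 -0.5  0.4] w 0.801
```

View pics/w4.png

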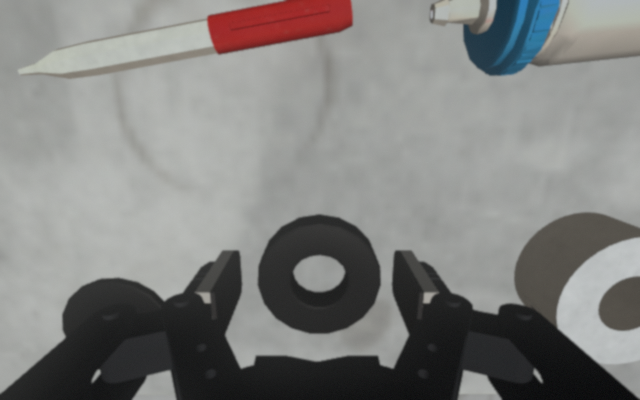

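```bash
python3 -m creep '[[0,0,0,0,0,0,0.72],[0,0,0,0,0,0,0.72]]'
python3 -c "
from h import *
im,c,s=look('w5')
for i in range(4):
  manip.grab_frame('top'); s=manip.state(); print(s['tool_pos'],s['contact_force'].round(1))"
```

```text
time: 4.98
tool_pos: [0.4874, -0.1849, 0.0026]
tool_rot: [0.001, 1.0, 0.0, 0.001]
contact_force: [-0.6, 0.5, 0.3]
gripper_width: 0.722
t 4.9833 tcp [ 0.4874 -0.1849  0.0026] F [-0.6  0.5  0.3] w 0.722
[ 0.48699327 -0.18470519  0.00207643] [ 0.5  0.3 -1. ]
[ 0.48683411 -0.18458986  0.00185416] [-0.5  0.8 -0.4]
[ 0.48670236 -0.18448488  0.0016294 ] [0.2 0.1 0. ]
[ 0.48662449 -0.18447789  0.00150721] [-0.7 -0.7  0.5]
```

View pics/w5.png

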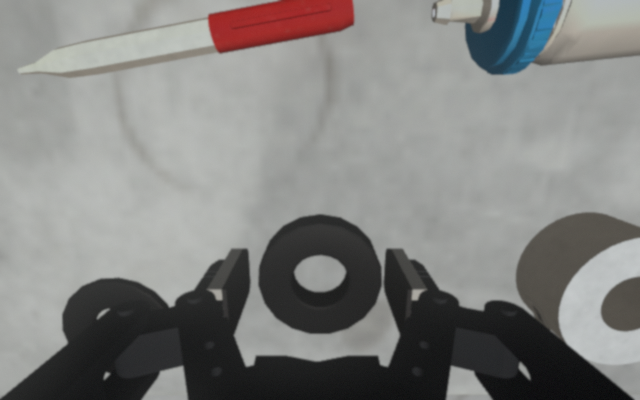

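```bash
python3 -m creep '[[0,0,0,0,0,0.001,0.6],[0,0,0,0,0,0,0.5],[0,0,0,0,0,0,0.5],[0,0,0,0,0,0,0.5],[0,0,0,0,0,0,0.5]]'
python3 -c "
from h import *
im,c,s=look('w6')"
```

```text
time: 5.65
tool_pos: [0.4869, -0.1847, 0.0019]
tool_rot: [0.0, 1.0, 0.0, -0.0]
contact_force: [-4.4, 1.6, 11.5]
gripper_width: 0.619
t 5.65 tcp [ 0.4869 -0.1847  0.0019] F [-4.4  1.6 11.5] w 0.619
```

View pics/w6.png

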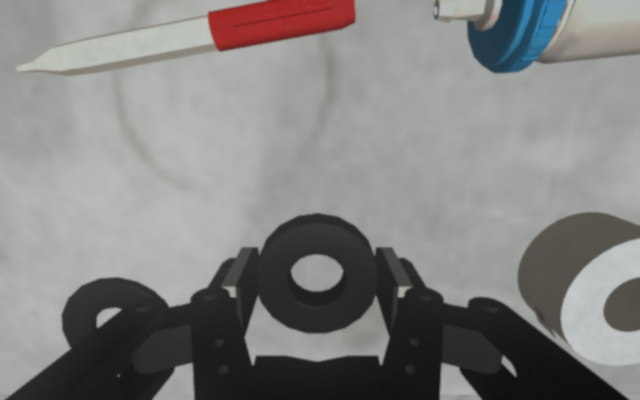

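```bash
python3 -m creep '[[0,0,0,0,0,-0.005,0.5],[0,0,0,0,0,-0.02,0.5],[0,0,0,0,0,-0.04,0.5],[0,0,0,0,0,-0.04,0.5],[0,0,0,0,0,-0.04,0.5],[0,0,0,0,0,0,0.5]]'
python3 -c "
from h import *
im,c,s=look('w7')
manip.grab_frame('top')
cv2.imwrite('pics/s7.png',manip.grab_frame('side')[180:380,200:400])"
```

```text
time: 6.2
tool_pos: [0.4914, -0.187, 0.1553]
tool_rot: [0.004, 1.0, 0.0, 0.007]
contact_force: [0.8, -0.5, 0.8]
gripper_width: 0.62
t 6.2 tcp [ 0.4914 -0.187   0.1553] F [ 0.8 -0.5  0.8] w 0.62
```

View pics/w7.png

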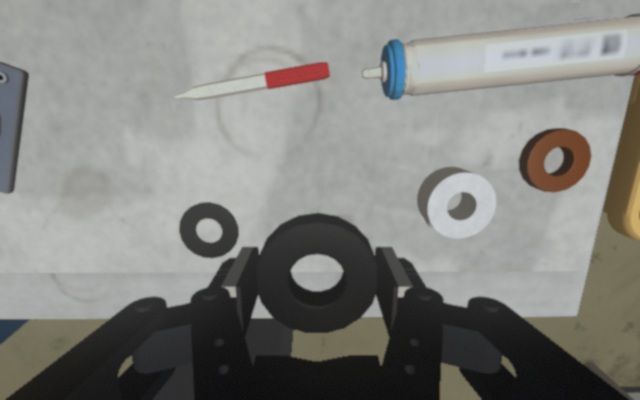

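View pics/s7.png

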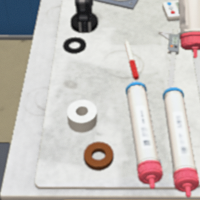

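```bash
python3 -m creep '[[0,0,0,0.0094,-0.0387,0,0.5],[0,0,0,0.0094,-0.0387,0,0.5],[0,0,0,0.0094,-0.0387,0,0.5],[0,0,0,0.0094,-0.0387,0,0.5],[0,0,0,0.0094,-0.0387,0,0.5],[0,0,0,0.0094,-0.0387,0,0.5],[0,0,0,0.0094,-0.0387,0,0.5],[0,0,0,0.0094,-0.0387,0,0.5],[0,0,0,0,0,0.02,0.5],[0,0,0,0,0,0.013,0.5],[0,0,0,0,0,0,0.5],[0,0,0,0,0,0,0.5],[0,0,0,0,0,0,0.5],[0,0,0,0,0,0,0.5]]'
python3 -c "
from h import *
im,c,s=look('w8')
cv2.imwrite('pics/w8z.png',cv2.resize(im[180:340,220:420],None,fx=3.7,fy=3.7,interpolation=2))
cv2.imwrite('pics/s8.png',manip.grab_frame('side')[100:250,230:430])"
```

```text
time: 7.52
tool_pos: [0.562, 0.1241, 0.1129]
tool_rot: [-0.0, 1.0, -0.001, 0.0]
contact_force: [0.9, -0.8, 0.5]
gripper_width: 0.62
t 7.5167 tcp [0.562  0.1241 0.1129] F [ 0.9 -0.8  0.5] w 0.62
```

View pics/w8z.png

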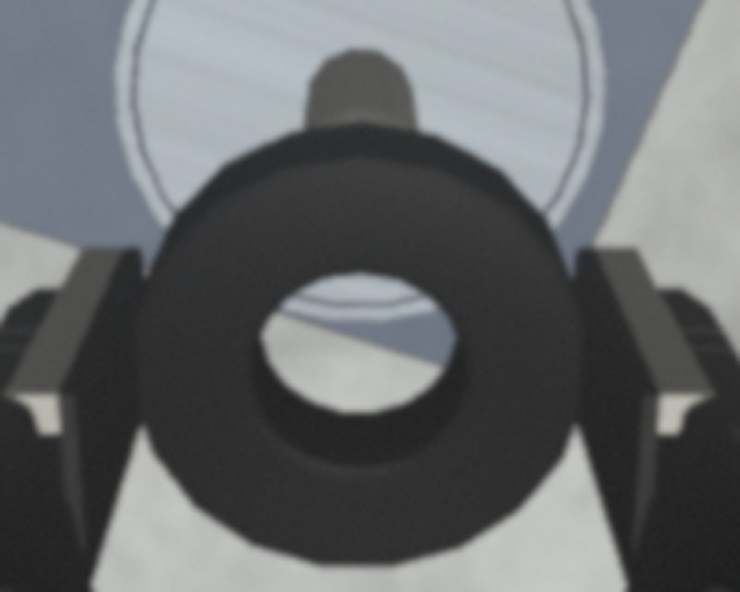

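View pics/s8.png

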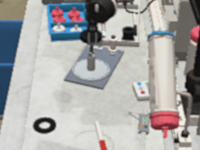

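```bash
python3 -m creep '[[0,0,0,0,0,0.015,0.5],[0,0,0,0,0,0.012,0.5],[0,0,0,0,0,0,0.5],[0,0,0,0,0,0,0.5],[0,0,0,0,0,0,0.5]]'
python3 -c "
from h import *
im,c,s=look('w9')
cv2.imwrite('pics/w9z.png',cv2.resize(im[180:340,220:420],None,fx=3.7,fy=3.7,interpolation=2))
cv2.imwrite('pics/s9.png',cv2.resize(manip.grab_frame('side')[100:220,270:380],None,fx=5,fy=5,interpolation=2))"
```

```text
time: 8.03
tool_pos: [0.5618, 0.1251, 0.0855]
tool_rot: [-0.0, 1.0, -0.0, 0.0]
contact_force: [0.9, -0.0, -0.9]
gripper_width: 0.62
t 8.0333 tcp [0.5618 0.1251 0.0855] F [ 0.9 -0.  -0.9] w 0.62
```

View pics/w9z.png

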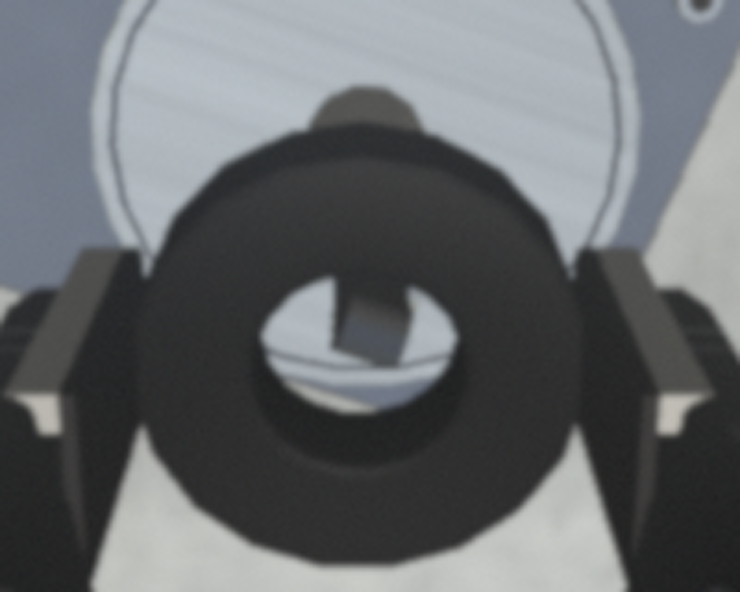

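View pics/s9.png

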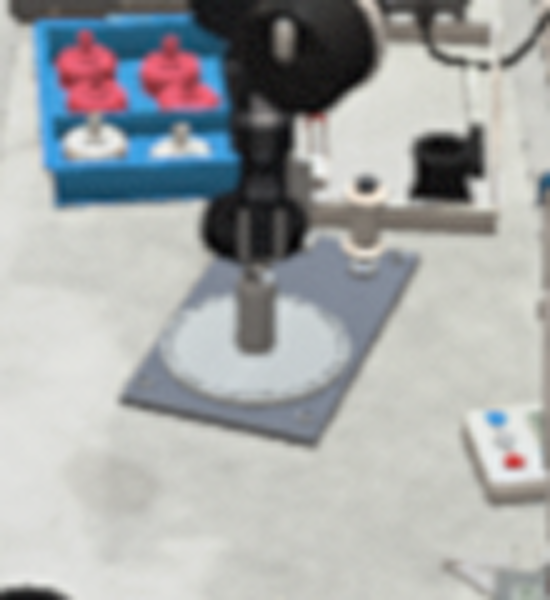

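```bash
cat > fit2.py <<'E'
from h import *
from scipy.optimize import least_squares
def circ(name,ctr,r0,z,lo,hi,angs,sign=-1,th=.6,blur=9):
    im,c=load(name); gray=cv2.cvtColor(im,cv2.COLOR_BGR2GRAY).astype(np.float32)
    ctr=np.array(ctr)
    for it in range(3):
        pts=[]
        for a in angs:
            rr=np.arange(lo,hi,.0002); P=np.c_[ctr[0]+rr*np.cos(a),ctr[1]+rr*np.sin(a),np.full(len(rr),z)]
            uv=np.array([w2px(c,p) for p in P],np.float32)
            q=cv2.remap(gray,uv[:,0].reshape(-1,1),uv[:,1].reshape(-1,1),cv2.INTER_LINEAR).reshape(1,-1)
            q=cv2.GaussianBlur(q,(blur,1),0).ravel(); d=sign*np.diff(q); k=np.argmax(d)
            if d[k]>th: pts.append(P[k,:2])
        pts=np.array(pts)
        s=least_squares(lambda x:np.hypot(*(pts-x[:2]).T)-r0,ctr,loss='soft_l1',f_scale=.0003)
        ctr=s.x
    print(name,len(pts),ctr.round(4),'rms mm',(np.sqrt(np.mean(s.fun**2))*1000).round(2)); return ctr
if __name__=='__main__':
    d=np.deg2rad
    circ('w2',[.559,.125],.05,.017,.045,.056,np.arange(0,6.28,.05))
    circ('w8',[.559,.125],.05,.017,.045,.056,np.arange(d(-75),d(75),.03))
    circ('w9',[.559,.125],.05,.017,.045,.056,np.arange(d(-60),d(60),.03))
    for n,z in (('w8',.113),('w9',.0855)):
        # bottom rim outer (far side), bore bottom-rim near side
        circ(n,[.560,.125],.028,z,.022,.034,np.r_[np.arange(d(-40),d(-25),.03),np.arange(d(25),d(40),.03)],+1)
        circ(n,[.560,.125],.0125,z,.009,.016,np.arange(d(150),d(210),.05),-1)
        circ(n,[.560,.125],.028,z+.014,.022,.034,np.arange(d(150),d(210),.05),+1)
E
python3 fit2.py
```

```text
w2 126 [0.5589 0.1251] rms mm 0.42
w8 88 [0.5583 0.1251] rms mm 0.5
w9 70 [0.5584 0.1251] rms mm 1.06
w8 18 [0.5568 0.1254] rms mm 0.08
w8 21 [0.5577 0.1253] rms mm 0.1
w8 21 [0.5602 0.1253] rms mm 0.11
w9 18 [0.5566 0.1263] rms mm 0.07
w9 21 [0.5573 0.1263] rms mm 0.1
w9 21 [0.5599 0.1262] rms mm 0.13
```

```bash
python3 -m creep '[[0,0,0,0,0.001,0.01,0.5],[0,0,0,0,0,0.01,0.5],[0,0,0,0,0,0.004,0.5],[0,0,0,0,0,0,0.5],[0,0,0,0,0,0,0.5],[0,0,0,0,0,0,0.5]]'
python3 -c "
from h import *
im,c,s=look('w10')
cv2.imwrite('pics/w10z.png',cv2.resize(im[180:340,220:420],None,fx=3.7,fy=3.7,interpolation=2))
"
```

```text
time: 8.63
tool_pos: [0.5615, 0.1242, 0.0611]
tool_rot: [-0.0, 1.0, 0.0, -0.0]
contact_force: [1.2, -0.8, -0.9]
gripper_width: 0.617
t 8.6333 tcp [0.5615 0.1242 0.0611] F [ 1.2 -0.8 -0.9] w 0.617
```

View pics/w10z.png

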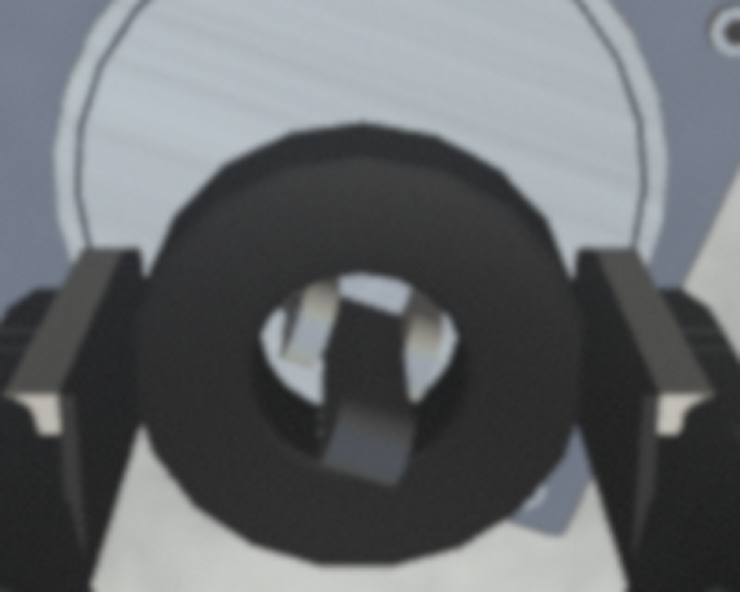

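```bash
python3 -m creep '[[0,0,0,0,0,0.004,0.5],[0,0,0,0,0,0.004,0.5],[0,0,0,0,0,0.004,0.5],[0,0,0,0,0,0,0.5],[0,0,0,0,0,0,0.5]]'
python3 -c "
from h import *
im,c,s=look('w11')
cv2.imwrite('pics/w11z.png',cv2.resize(im[180:340,220:420],None,fx=3.7,fy=3.7,interpolation=2))
"
```

```text
time: 9.1
tool_pos: [0.5619, 0.1241, 0.049]
tool_rot: [0.0, 1.0, 0.0, 0.0]
contact_force: [2.0, -0.4, -1.4]
gripper_width: 0.616
t 9.1 tcp [0.5619 0.1241 0.049 ] F [ 2.  -0.4 -1.4] w 0.616
```

View pics/w11z.png

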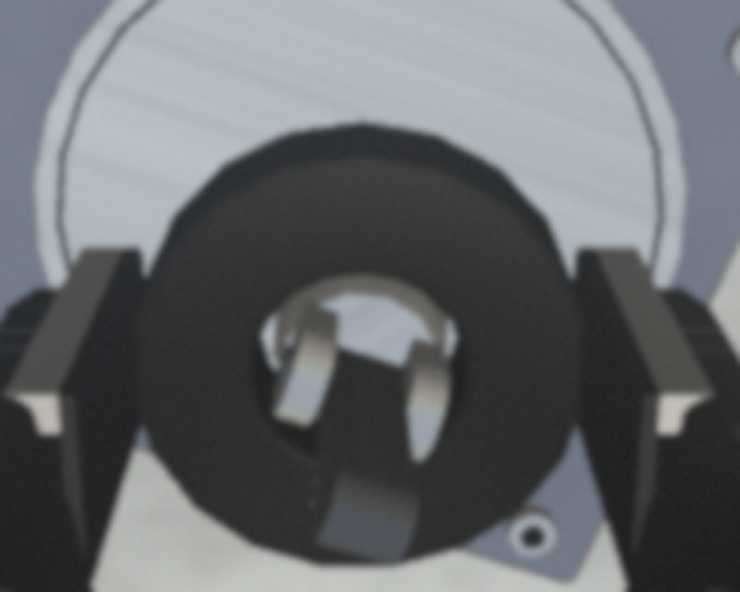

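```bash
python3 -m creep '[[0,0,0,0,0,0.004,0.5],[0,0,0,0,0,0.004,0.5],[0,0,0,0,0,0.004,0.5],[0,0,0,0,0,0.003,0.5],[0,0,0,0,0,0,0.5]]'
python3 -c "
from h import *
im,c,s=look('w12')
cv2.imwrite('pics/w12z.png',cv2.resize(im[180:340,220:420],None,fx=3.7,fy=3.7,interpolation=2))
"
```

```text
time: 9.57
tool_pos: [0.5619, 0.1241, 0.0338]
tool_rot: [0.0, 1.0, 0.0, 0.0]
contact_force: [3.2, -1.0, -1.4]
gripper_width: 0.618
t 9.5667 tcp [0.5619 0.1241 0.0338] F [ 3.2 -1.  -1.4] w 0.618
```

View pics/w12z.png

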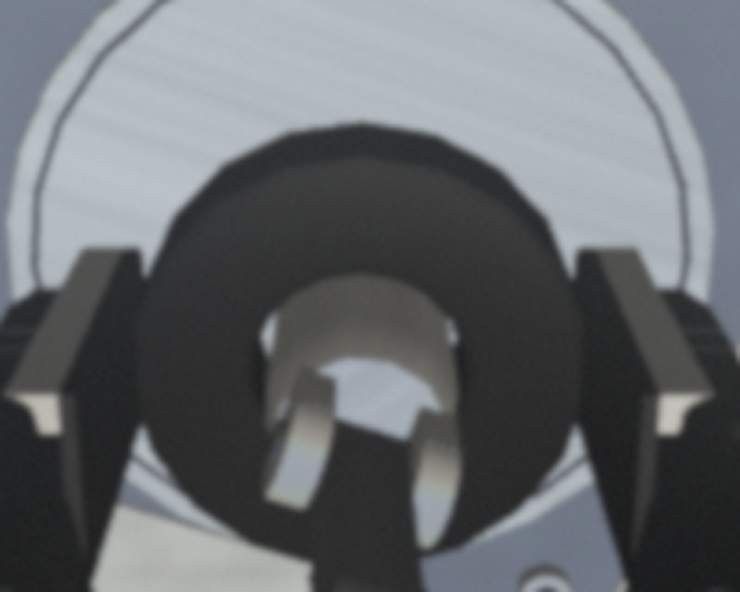

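```bash
python3 -m creep '[[0,0,0,0.0005,0,0.003,0.5],[0,0,0,0,0,0.002,0.5],[0,0,0,0,0,0,0.5],[0,0,0,0,0,0,0.68],[0,0,0,0,0,0,0.75],[0,0,0,0,0,0,0.75],[0,0,0,0,0,0,0.75],[0,0,0,0,0,0,0.75]]'
python3 -c "
from h import *
im,c,s=look('w13')
cv2.imwrite('pics/w13z.png',cv2.resize(im[180:340,220:420],None,fx=3.7,fy=3.7,interpolation=2))
"
```

```text
time: 10.28
tool_pos: [0.562, 0.1242, 0.0293]
tool_rot: [-0.0, 1.0, 0.0, -0.0]
contact_force: [-0.4, -0.1, -0.3]
gripper_width: 0.752
t 10.2833 tcp [0.562  0.1242 0.0293] F [-0.4 -0.1 -0.3] w 0.752
```

View pics/w13z.png

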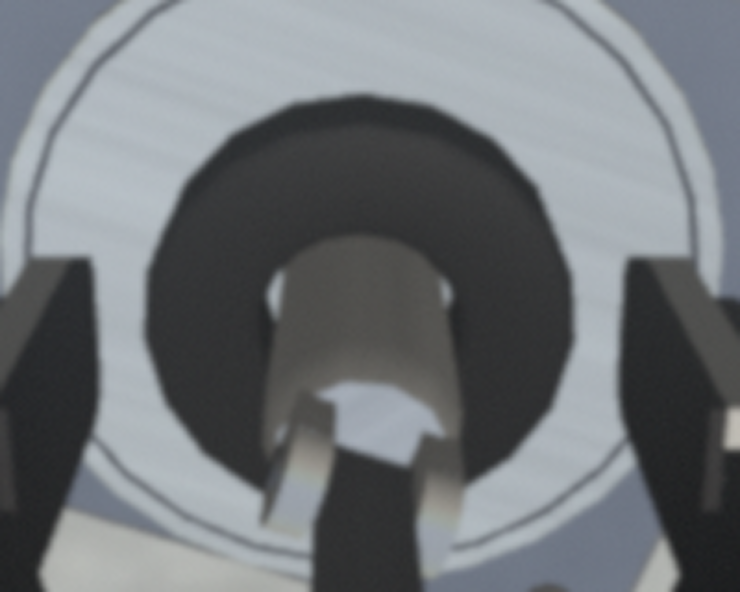

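```bash
python3 -c "
from fit2 import *
d=np.deg2rad
a=np.r_[np.arange(d(-80),d(-30),.05),np.arange(d(30),d(80),.05)]
for z in (.017,.020,.025,.03):
    circ('w13',[.559,.125],.028,z,.022,.034,np.arange(d(-60),d(60),.05),+1)
circ('w13',[.559,.125],.05,.017,.046,.056,np.arange(d(-50),d(50),.03))
im,c=load('w13')
# visible lateral extent
u0,u1=220+145/3.7,220+575/3.7; v=180+310/3.7
for z in (.017,.024,.031,.036): print(z,np.linalg.norm(px2z(c,u0,v,z)-px2z(c,u1,v,z)))
"
```

```text
w13 42 [0.5568 0.1253] rms mm 0.15
w13 42 [0.5576 0.1253] rms mm 0.15
w13 42 [0.559  0.1254] rms mm 0.29
w13 42 [0.5604 0.1254] rms mm 0.51
w13 59 [0.5584 0.1251] rms mm 0.13
0.017 0.059954725568961274
0.024 0.05725684592381304
0.031 0.05455896627866481
0.036 0.0526319093892732
```

```bash
python3 -m creep '[[0,0,0,0,0,-0.02,0.85],[0,0,0,0,0,-0.04,0.85],[0,0,0,0,0,-0.04,0.85],[0,0,0,0,0,-0.02,0.85],[0,0,0,-0.0073,0.0395,0,0.85],[0,0,0,-0.0073,0.0395,0,0.85],[0,0,0,-0.0073,0.0395,0,0.85],[0,0,0,-0.0073,0.0395,0,0.85],[0,0,0,-0.0073,0.0395,0,0.85],[0,0,0,-0.0073,0.0395,0,0.85],[0,0,0,-0.0073,0.0395,0,0.85],[0,0,0,-0.0073,0.0395,0,0.85],[0,0,0,-0.0073,0.0395,0,0.85],[0,0,0,-0.0073,0.0395,0,0.85],[0,0,0,-0.0073,0.0395,0,0.85],[0,0,0,0,0,0,0.85],[0,0,0,0,0,0,0.85],[0,0,0,0,0,0,0.85]]'
python3 -c "
from h import *
im,c,s=look('w14')
for r in manip.cut_out('roll_mid','wrist'): print(r['confidence'],r['rect'])
b=manip.grab_frame('side'); cv2.imwrite('pics/s14.png',cv2.resize(b[110:220,270:380],None,fx=5,fy=5,interpolation=2))"
```

```text
time: 11.83
tool_pos: [0.4818, -0.31, 0.149]
tool_rot: [-0.0, 1.0, -0.0, -0.0]
contact_force: [0.5, 0.3, -0.8]
gripper_width: 0.853
t 11.8333 tcp [ 0.4818 -0.31    0.149 ] F [ 0.5  0.3 -0.8] w 0.853
0.7 [280.9, 151.2, 352.2, 229.5]
```

View pics/w14.png

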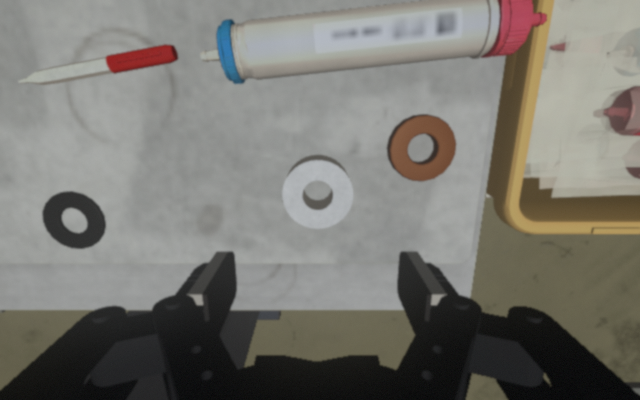

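View pics/s14.png

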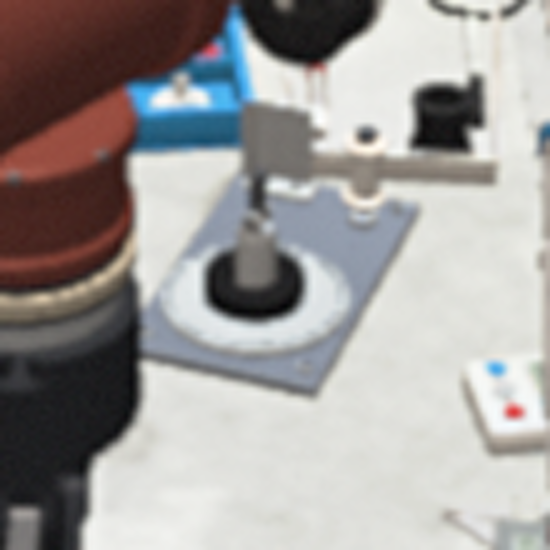

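```bash
python3 -c "
from fit2 import *
d=np.deg2rad
circ('w14',[.482,-.311],.029,.030,.024,.036,np.arange(d(100),d(260),.05),-1)
circ('w14',[.482,-.311],.0125,.030,.008,.017,np.arange(0,6.28,.1),+1)
"
```

```text
w14 56 [ 0.4812 -0.3093] rms mm 0.15
w14 63 [ 0.4812 -0.3094] rms mm 0.25
```

```bash
python3 -m creep '[[0,0,0,0.0015,0,0.04,0.8],[0,0,0,0,0,0.04,0.8],[0,0,0,0,0,0.035,0.8],[0,0,0,0,0,0.02,0.8],[0,0,0,0,0,0.009,0.8],[0,0,0,0,0,0,0.8],[0,0,0,0,0,0,0.8],[0,0,0,0,0,0,0.65],[0,0,0,0,0,0,0.5],[0,0,0,0,0,0,0.5],[0,0,0,0,0,0,0.5],[0,0,0,0,0,0,0.5]]'
python3 -c "
from h import *
im,c,s=look('w15')"
```

```text
time: 12.98
tool_pos: [0.4855, -0.3118, 0.0083]
tool_rot: [0.001, 1.0, 0.0, 0.002]
contact_force: [1.8, 0.7, 6.6]
gripper_width: 0.652
t 12.9833 tcp [ 0.4855 -0.3118  0.0083] F [1.8 0.7 6.6] w 0.652
```

View pics/w15.png

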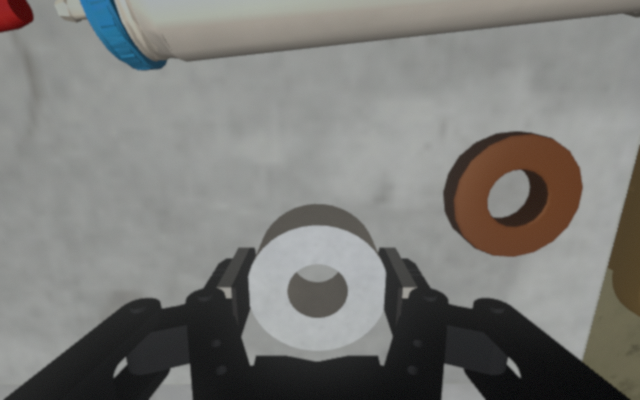

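```bash
python3 -m creep '[[0,0,0,0,0,-0.01,0.5],[0,0,0,0,0,-0.03,0.5],[0,0,0,0,0,-0.04,0.5],[0,0,0,0,0,-0.04,0.5],[0,0,0,0,0,-0.01,0.5],[0,0,0,0.0070,-0.0395,0,0.5],[0,0,0,0.0070,-0.0395,0,0.5],[0,0,0,0.0070,-0.0395,0,0.5],[0,0,0,0.0070,-0.0395,0,0.5],[0,0,0,0.0070,-0.0395,0,0.5],[0,0,0,0.0070,-0.0395,0,0.5],[0,0,0,0.0070,-0.0395,0,0.5],[0,0,0,0.0070,-0.0395,0,0.5],[0,0,0,0.0070,-0.0395,0,0.5],[0,0,0,0.0070,-0.0395,0,0.5],[0,0,0,0.0073,-0.0395,0,0.5],[0,0,0,0,0,0,0.5],[0,0,0,0,0,0,0.5],[0,0,0,0,0,0,0.5],[0,0,0,0,0,0,0.5]]'
python3 -c "
from h import *
im,c,s=look('w16')
cv2.imwrite('pics/w16z.png',cv2.resize(im[180:340,220:420],None,fx=3.7,fy=3.7,interpolation=2))
manip.grab_frame('top');print(manip.state()['tool_pos'])"
```

```text
time: 14.7
tool_pos: [0.5604, 0.1231, 0.1352]
tool_rot: [0.0, 1.0, -0.001, -0.0]
contact_force: [0.4, 0.2, -0.7]
gripper_width: 0.651
t 14.7 tcp [0.5604 0.1231 0.1352] F [ 0.4  0.2 -0.7] w 0.651
[0.56057653 0.12281626 0.13530776]
```

View pics/w16z.png

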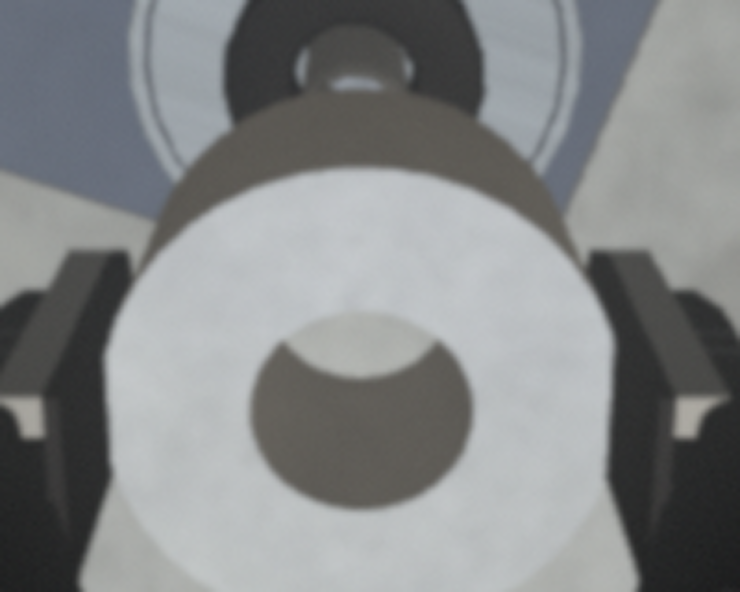

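```bash
python3 -c "
from fit2 import *
d=np.deg2rad
circ('w16',[.559,.123],.0125,.160,.008,.017,np.arange(0,6.28,.1),-1,th=.3)
circ('w16',[.559,.123],.029,.160,.025,.034,np.arange(d(110),d(250),.05),-1)
circ('w16',[.559,.125],.05,.017,.045,.056,np.arange(d(-50),d(50),.03))
circ('w16',[.559,.125],.028,.017,.022,.034,np.arange(d(-30),d(30),.03),1)
circ('w8',[.559,.125],.0125,.127,.008,.017,np.arange(0,6.28,.1),-1,th=.3)
circ('w8',[.560,.125],.028,.127,.022,.034,np.arange(d(110),d(250),.05),+1)
"
```

```text
w16 34 [0.5547 0.1213] rms mm 1.91
w16 49 [0.5547 0.1238] rms mm 2.34
w16 59 [0.5584 0.1251] rms mm 0.14
w16 35 [0.5571 0.1253] rms mm 0.14
w8 58 [0.5583 0.1257] rms mm 1.97
w8 49 [0.5605 0.1253] rms mm 0.43
```

```bash
python3 -c "
from h import *
im,c=load('w16'); tz=.1352
for dz in (.022,.0235,.025): print(px2z(c,317.5,290.4,tz+dz)-c['tp'])
im,c=load('w8')
for dz in (.0125,.014): print(px2z(c,317.2,280.0,.1129+dz)-c['tp'])
"
```

```text
[-0.00338109  0.0008359   0.0219727 ]
[-0.00247323  0.00083964  0.0234727 ]
[-0.00156537  0.00084338  0.0249727 ]
[-0.00394819  0.0009338   0.01253457]
[-0.00310193  0.00093497  0.01403457]
```

```bash
python3 -m creep '[[0,0,0,0.0015,-0.0012,0.02,0.5],[0,0,0,0,0,0.02,0.5],[0,0,0,0,0,0.01,0.5],[0,0,0,0,0,0,0.5],[0,0,0,0,0,0,0.5],[0,0,0,0,0,0,0.5]]'
python3 -c "
from h import *
im,c,s=look('w17')
cv2.imwrite('pics/w17z.png',cv2.resize(im[180:340,220:420],None,fx=3.7,fy=3.7,interpolation=2))
manip.grab_frame('top');print(manip.state()['tool_pos'])"
```

```text
time: 15.3
tool_pos: [0.5629, 0.125, 0.0864]
tool_rot: [-0.0, 1.0, -0.0, 0.001]
contact_force: [0.5, -0.3, -0.2]
gripper_width: 0.655
t 15.3 tcp [0.5629 0.125  0.0864] F [ 0.5 -0.3 -0.2] w 0.655
[0.56326489 0.12528387 0.08690181]
```

View pics/w17z.png

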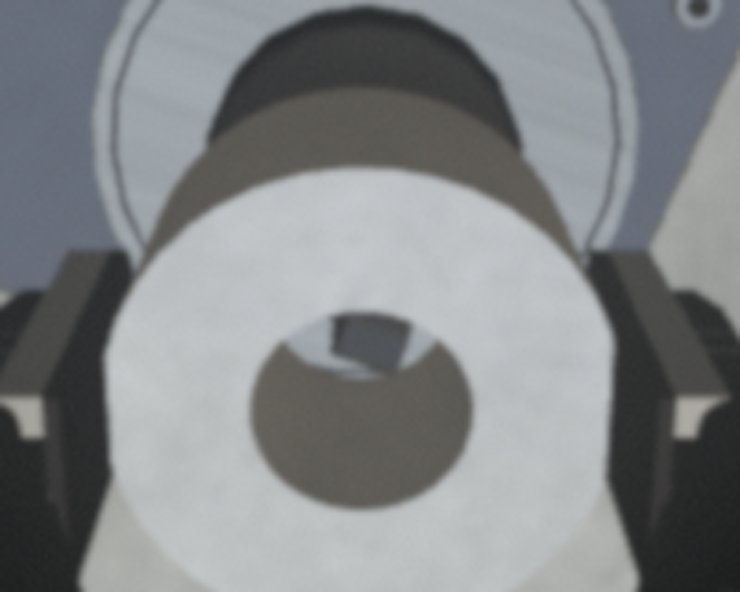

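```bash
python3 -m creep '[[0,0,0,-0.001,0.0007,0.01,0.5],[0,0,0,0,0,0.008,0.5],[0,0,0,0,0,0.002,0.5],[0,0,0,0,0,0,0.5],[0,0,0,0,0,0,0.5]]'
python3 -c "
from h import *
im,c,s=look('w18')
cv2.imwrite('pics/w18z.png',cv2.resize(im[180:340,220:420],None,fx=3.7,fy=3.7,interpolation=2))
manip.grab_frame('top');print(manip.state()['tool_pos'])"
```

```text
time: 15.82
tool_pos: [0.5609, 0.1246, 0.0648]
tool_rot: [0.0, 1.0, 0.0, -0.0]
contact_force: [-0.1, 0.0, -0.5]
gripper_width: 0.653
t 15.8167 tcp [0.5609 0.1246 0.0648] F [-0.1  0.  -0.5] w 0.653
[0.56099294 0.12474363 0.06521324]
```

View pics/w18z.png

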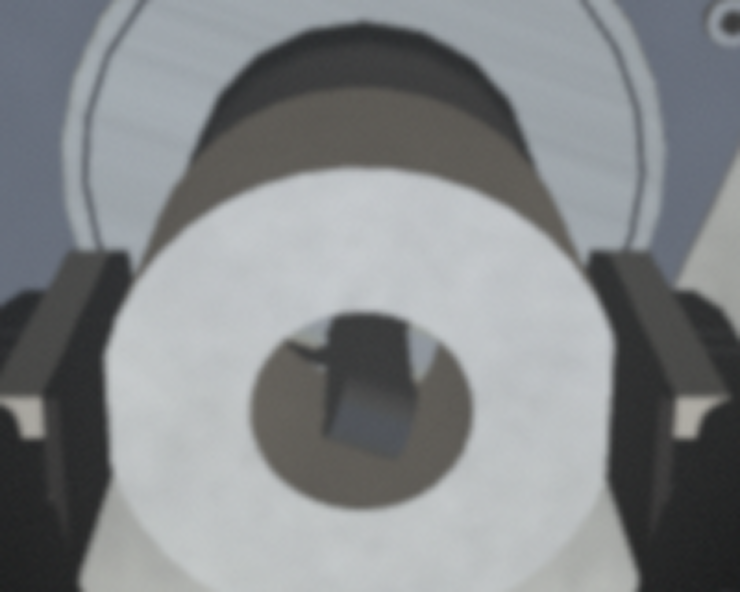

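```bash
python3 -m creep '[[0,0,0,0.0003,0,0.004,0.5],[0,0,0,0,0,0.004,0.5],[0,0,0,0,0,0.004,0.5],[0,0,0,0,0,0,0.5],[0,0,0,0,0,0,0.5]]'
python3 -c "
from h import *
im,c,s=look('w19')
cv2.imwrite('pics/w19z.png',cv2.resize(im[180:340,220:420],None,fx=3.7,fy=3.7,interpolation=2))
manip.grab_frame('top');print(manip.state()['tool_pos'])"
```

```text
time: 16.33
tool_pos: [0.5614, 0.1245, 0.0528]
tool_rot: [0.0, 1.0, 0.0, -0.0]
contact_force: [1.4, -0.2, -2.7]
gripper_width: 0.651
t 16.3333 tcp [0.5614 0.1245 0.0528] F [ 1.4 -0.2 -2.7] w 0.651
[0.56147906 0.12452168 0.05316645]
```

View pics/w19z.png

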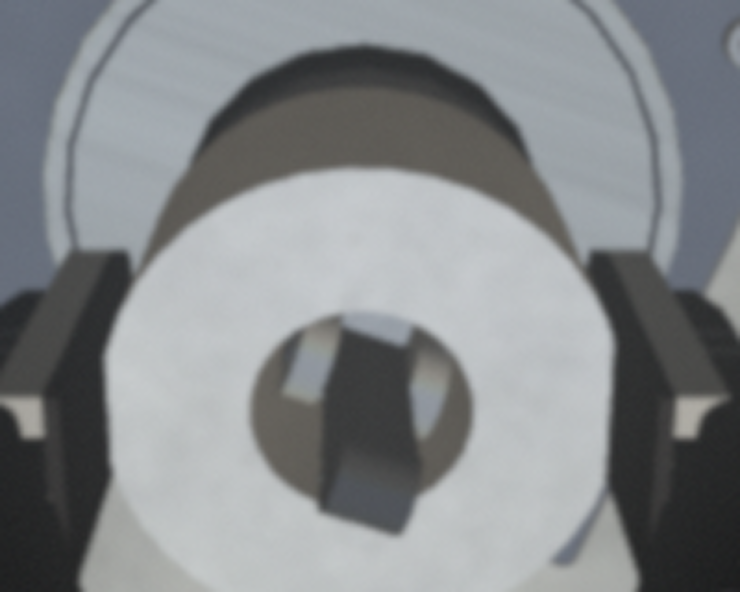

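```bash
python3 -m creep '[[0,0,0,0.0005,0,0.003,0.5],[0,0,0,0,0,0.003,0.5],[0,0,0,0,0,0.003,0.5],[0,0,0,0,0,0.002,0.5],[0,0,0,0,0,0,0.5],[0,0,0,0,0,0,0.5]]'
python3 -c "
from h import *
im,c,s=look('w20')
cv2.imwrite('pics/w20z.png',cv2.resize(im[180:340,220:420],None,fx=3.7,fy=3.7,interpolation=2))
manip.grab_frame('top');print(manip.state()['tool_pos'])"
```

```text
time: 16.93
tool_pos: [0.5617, 0.1247, 0.042]
tool_rot: [-0.0, 1.0, 0.0, -0.0]
contact_force: [0.4, -0.0, -1.5]
gripper_width: 0.649
t 16.9333 tcp [0.5617 0.1247 0.042 ] F [ 0.4 -0.  -1.5] w 0.649
[0.56191377 0.12470708 0.04231998]
```

View pics/w20z.png

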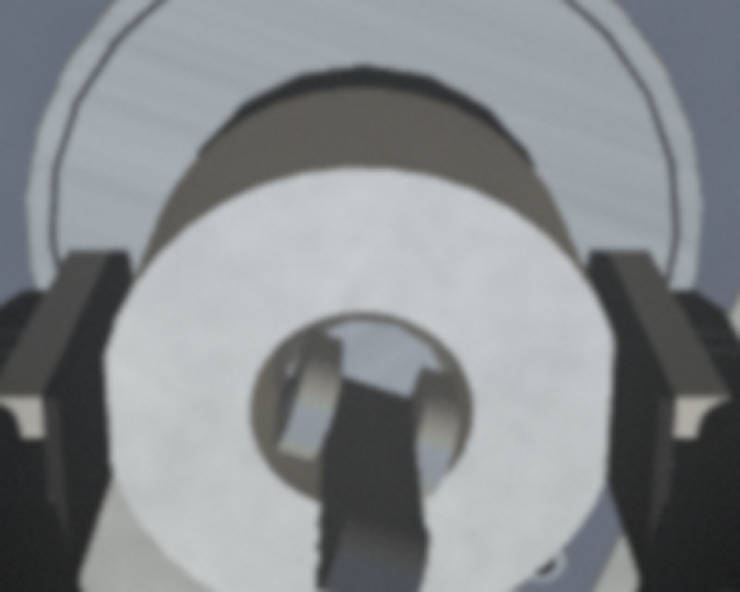

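```bash
python3 -m creep '[[0,0,0,0,0,0.003,0.5],[0,0,0,0,0,0.002,0.5],[0,0,0,0,0,0,0.5]]';python3 -m creep '[[0,0,0,0,0,0.001,0.5],[0,0,0,0,0,0,0.5],[0,0,0,0,0,0,0.5]]'
```

```text
time: 17.28
tool_pos: [0.5626, 0.1247, 0.0394]
tool_rot: [0.0, 1.0, 0.0, 0.0]
contact_force: [-4.5, -0.3, 10.0]
gripper_width: 0.655
time: 17.53
tool_pos: [0.5626, 0.1248, 0.0393]
tool_rot: [0.0, 1.0, 0.0, -0.0]
contact_force: [-8.3, -1.1, 15.5]
gripper_width: 0.646
```

```bash
python3 -m creep '[[0,0,0,-0.0005,0,-0.001,0.6],[0,0,0,0,0,0,0.75],[0,0,0,0,0,0,0.8],[0,0,0,0,0,0,0.8],[0,0,0,0,0,0,0.8]]'
python3 -c "
from h import *
im,c,s=look('w21')
cv2.imwrite('pics/w21z.png',cv2.resize(im[180:340,220:420],None,fx=3.7,fy=3.7,interpolation=2))
cv2.imwrite('pics/s21.png',cv2.resize(manip.grab_frame('side')[110:220,270:380],None,fx=5,fy=5,interpolation=2))"
```

```text
time: 17.95
tool_pos: [0.5613, 0.1246, 0.0369]
tool_rot: [0.0, 1.0, 0.0, -0.0]
contact_force: [0.6, -0.8, 0.0]
gripper_width: 0.805
t 17.95 tcp [0.5613 0.1246 0.0369] F [ 0.6 -0.8  0. ] w 0.805
```

View pics/w21z.png

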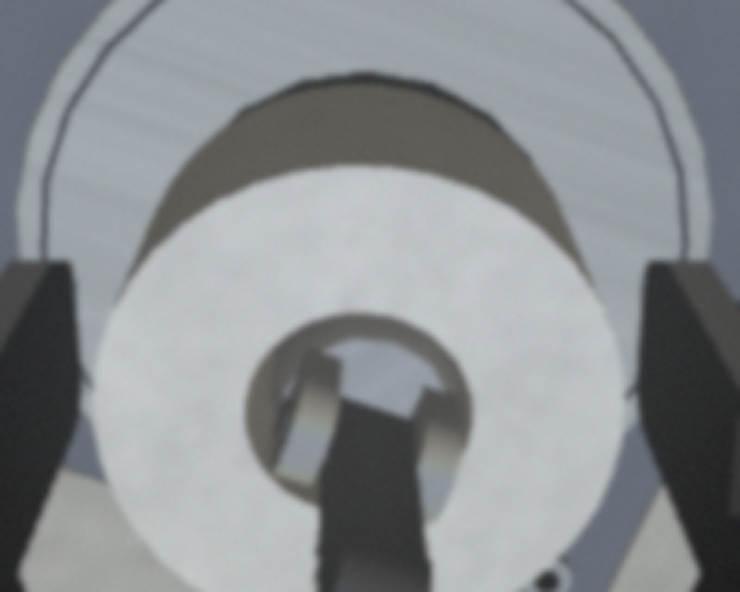

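View pics/s21.png

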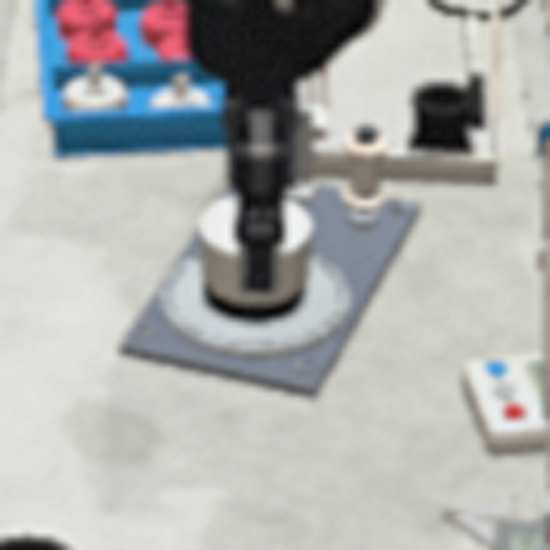

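```bash
python3 -m creep '[[0,0,0,0,0,-0.03,0.8],[0,0,0,0,0,-0.04,0.8],[0,0,0,0,0,-0.03,0.8],[0,0,0,-0.013,-0.0045,0,0.4],[0,0,0,-0.013,-0.0045,0,0],[0,0,0,-0.013,-0.0045,0,0],[0,0,0,0,0,0,0],[0,0,0,0,0,0,0],[0,0,0,0,0,0,0],[0,0,0,0,0,0,0],[0,0,0,0,0,0,0]]'
python3 -c "
from h import *
im,c,s=look('w22')"
```

```text
time: 18.97
tool_pos: [0.523, 0.1379, 0.1372]
tool_rot: [0.0, 1.0, -0.0, -0.0]
contact_force: [0.4, -0.7, 0.5]
gripper_width: 0.002
t 18.9667 tcp [0.523  0.1379 0.1372] F [ 0.4 -0.7  0.5] w 0.002
```

View pics/w22.png

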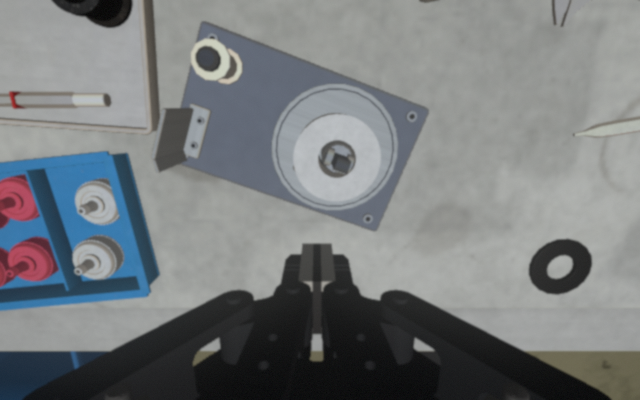

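```bash
python3 -m creep '[[0,0,0,0,0,0.03,0],[0,0,0,0,0,0.02,0],[0,0,0,0,0,0.006,0],[0,0,0,0,0,0,0],[0,0,0,0,0,0,0]]'
python3 -c "
from h import *
im,c,s=look('w23')"
```

```text
time: 19.43
tool_pos: [0.5228, 0.1381, 0.0816]
tool_rot: [0.0, 1.0, 0.0, 0.0]
contact_force: [0.1, 0.3, 0.5]
gripper_width: 0.001
t 19.4333 tcp [0.5228 0.1381 0.0816] F [0.1 0.3 0.5] w 0.001
```

View pics/w23.png

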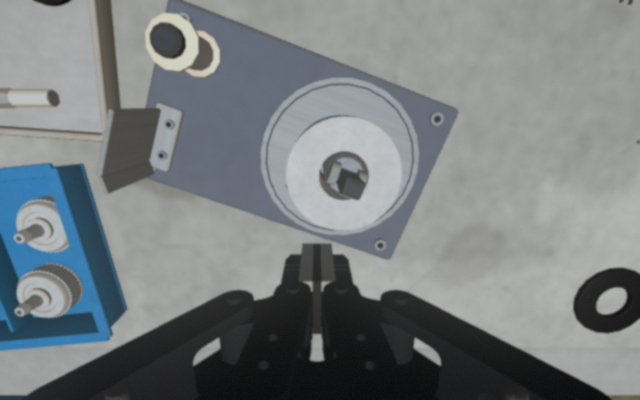

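Everything is clear; sweep the keeper toward the unwinder's +x.

```bash
python3 -m creep '[[0,0,0,0.0075,0.0027,0,0],[0,0,0,0.0075,0.0027,0,0],[0,0,0,0.0075,0.0027,0,0],[0,0,0,0.0075,0.0027,0,0],[0,0,0,0,0,0,0],[0,0,0,0,0,0,0]]'
python3 -c "
from h import *
im,c,s=look('w24')"
```

```text
time: 19.98
tool_pos: [0.5532, 0.127, 0.0814]
tool_rot: [0.0, 1.0, -0.0, 0.0]
contact_force: [0.4, 0.3, -0.2]
gripper_width: -0.002
t 19.9833 tcp [0.5532 0.127  0.0814] F [ 0.4  0.3 -0.2] w -0.002
```

View pics/w24.png

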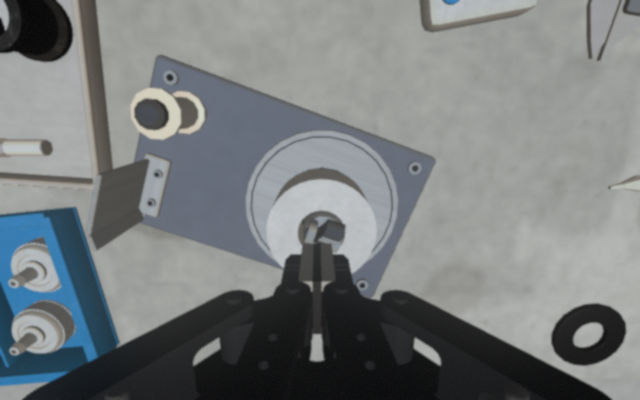

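```bash
python3 -m creep '[[0,0,0,0.0075,0.0027,0,0],[0,0,0,0.0075,0.0027,0,0],[0,0,0,0.0075,0.0027,0,0],[0,0,0,0.005,0.0018,0,0],[0,0,0,0,0,0,0],[0,0,0,0,0,0,0]]'
python3 -c "
from h import *
im,c,s=look('w25')"
```

```text
time: 20.53
tool_pos: [0.5806, 0.1172, 0.0814]
tool_rot: [0.0, 1.0, -0.0, 0.0]
contact_force: [0.2, -0.1, -0.2]
gripper_width: -0.004
t 20.5333 tcp [0.5806 0.1172 0.0814] F [ 0.2 -0.1 -0.2] w -0.004
```

View pics/w25.png

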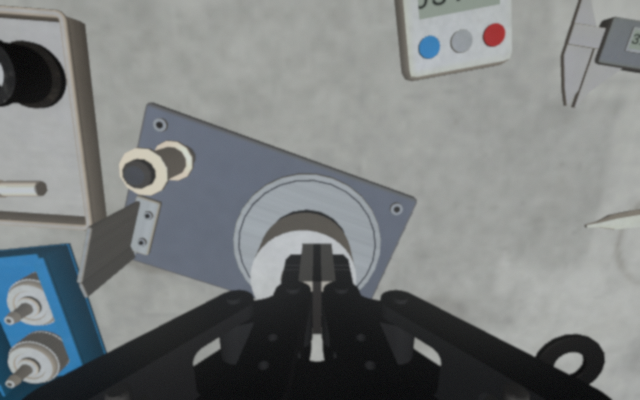

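Keeper should be under the fingers; press down to its top (≈ z 0.071).

```bash
python3 -m creep '[[0,0,0,0,0,0.004,0],[0,0,0,0,0,0.004,0],[0,0,0,0,0,0.002,0],[0,0,0,0,0,0,0],[0,0,0,0,0,0,0]]'
```

```text
time: 21.0
tool_pos: [0.5797, 0.1176, 0.071]
tool_rot: [-0.0, 1.0, 0.0, -0.0]
contact_force: [-0.1, -1.1, 1.7]
gripper_width: 0.006
```

```bash
python3 -m creep '[[0,0,0,0,0,0.001,0],[0,0,0,0,0,0.001,0],[0,0,0,0,0,0,0]]'; python3 -m creep '[[0,0,0,0,0,0.001,0],[0,0,0,0,0,0,0]]'
```

```text
time: 21.25
tool_pos: [0.5798, 0.1176, 0.0709]
tool_rot: [-0.0, 1.0, 0.0, -0.001]
contact_force: [-3.8, -0.6, 9.7]
gripper_width: -0.002
time: 21.42
tool_pos: [0.5799, 0.1176, 0.0708]
tool_rot: [0.0, 1.0, 0.0, -0.001]
contact_force: [-6.7, -0.3, 14.7]
gripper_width: 0.001
```

```bash
python3 -m creep '[[0,0,0,0,0,-0.01,0],[0,0,0,0,0,-0.03,0],[0,0,0,0,0,-0.04,0],[0,0,0,-0.02,0,-0.04,0],[0,0,0,-0.02,0,-0.01,0],[0,0,0,0,0,0,0],[0,0,0,0,0,0,0]]'
python3 -c "
from h import *
im,c,s=look('w26')
cv2.imwrite('pics/w26z.png',cv2.resize(im[100:260,220:420],None,fx=3.7,fy=3.7,interpolation=2))
cv2.imwrite('pics/s26.png',cv2.resize(manip.grab_frame('side')[110:220,270:380],None,fx=5,fy=5,interpolation=2))"
```

```text
time: 22.0
tool_pos: [0.541, 0.1176, 0.196]
tool_rot: [-0.0, 1.0, 0.0, 0.001]
contact_force: [0.6, -0.2, -0.8]
gripper_width: 0.004
t 22.0 tcp [0.541  0.1176 0.196 ] F [ 0.6 -0.2 -0.8] w 0.004
```

View pics/w26z.png

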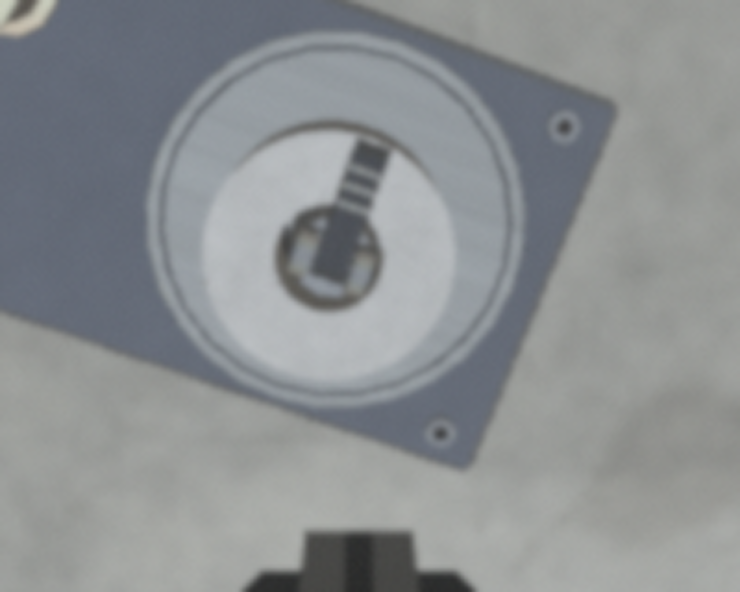

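View pics/s26.png

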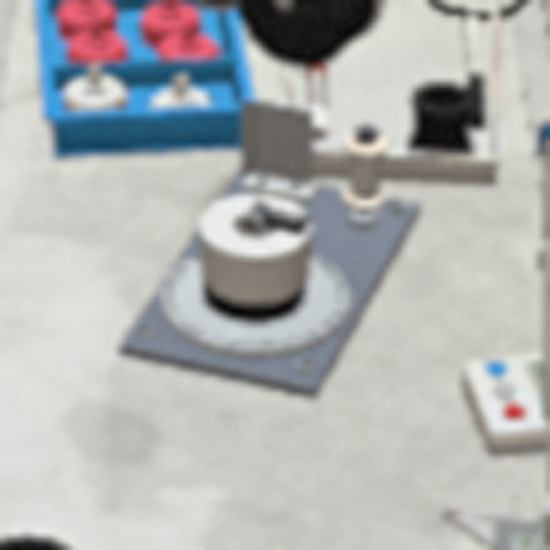

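```bash
python3 -c "
from h import *
print(manip.state()['joint_vel'].round(3)); print(manip.job_done())"
```

```text
[-0.001  0.021  0.001  0.001  0.002  0.   ]
the job is handed in; nothing more can be done
None
```

I put the thick black spacer ring on the platter and the label roll on top of it. I then tipped the keeper over and pressed it down. The job was handed in at about 22 s of the 67 s allowed; the hand-in gives no verdict.

**Spacer:** It slid past the spindle tip with at most about 3 N of side force. I let it drop the last 12 mm or so. It shows flat on the platter and round the spindle in the wrist and side views; the rim fit matched best at platter height.

**Roll:** The height reading at contact was the same as when I gripped it on the bench plus the 31 mm of platter and spacer, so it is fully home. It looks level and centred in the last pictures.

**Keeper:** It met a hard stop at z = 0.0708 m, where 0.071 m is expected when it lies flat. The last pictures show it lying across the roll.

**Left alone:** The arm never went near the thin ring, marker, caliper or timer, and nothing was pushed. I did not measure their positions again at the end. The gripper was shut and about 0.1 m clear of everything at hand-in.

**Checks that disagreed:**
- **Wrist camera:** Its x readings were 1 to 3 mm off with height, so I centred the parts by looking through the bore and by the side forces.
- **Roll circle fit:** One automatic fit of the roll in the hand failed, and I read it from the picture instead.
- **Gripper opening:** It read about 53 mm on the 56 mm ring, and about 55 mm on the 58 mm roll.

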